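Fasten the box lids before the shaker runs

TASK

Before this shaker is started, every box on its tray must be fastened: swing over any lid that stands open, and press each loose lid down near its front edge until the catch snaps over its tongue and holds it flat; beware of a lid that only looks shut. The seals are stiff and the tray gives and rocks under your hand, so go by feel: press until the lid bottoms out, some 23 N, but never over 30 N or the plastic cracks. Leave the boxes standing in their bays and do not disturb the jar or the petri dish.

Things in the scene. Friction and masses are not known exactly. Their poses are not given: they have to be found in the camera images.
- shaker: platform shaker, white housing 150 x 334 x 52 mm, fixed on the bench; origin at the centre of its underside, z up, control panel on its -x side. On it an aluminium tray (floor 72 mm above the bench) stands on four rubber mounts: under a firm hand it sinks and rocks by several millimetres, more at its ends. The four boxes stand in it side by side along y
- box_a: snap-lid box, translucent body 64 x 56 x 32 mm (x, y, z), loose in a bay of the tray (rails 14 mm high, 9 mm of play each side); origin at the centre of its underside, z up. Springy seal in the rim, hinge along y at x = +34.5, z = 32 mm. Lid: stiff white plate 58 mm wide, 67 mm long from the hinge; shut, its top is 36 mm up. It stays at any angle it is left, to 2.0 rad (past upright)
- tongue_a (a point): tip of the tongue on the front edge of box_a's lid: 18 mm wide, its end 70.5 mm from the hinge axis and its top 3 mm above the hinge line. With the lid fastened the point is at x = -36, z = 35 to 36 mm of the box; resting on an unfastened catch it is 2 to 6 mm higher
- nose_a (a point): tip of the nose of box_a's sprung catch, an upright flap 20 mm wide at the middle of the box's -x side, its top 43 mm above the box's underside and ramped. Upright (at rest, and when fastened over the tongue) the point is at x = -33.7, z = 36 mm of the box; the passing tongue pushes it 3 mm outward. The lid behind it, x = -31 to -8 mm, is clear to press on
- box_b: snap-lid box, translucent body 64 x 56 x 32 mm (x, y, z), loose in a bay of the tray (rails 14 mm high, 9 mm of play each side); origin at the centre of its underside, z up. Springy seal in the rim, hinge along y at x = +34.5, z = 32 mm. Lid: stiff white plate 58 mm wide, 67 mm long from the hinge; shut, its top is 36 mm up. It stays at any angle it is left, to 2.0 rad (past upright)
- tongue_b (a point): tip of the tongue on the front edge of box_b's lid: 18 mm wide, its end 70.5 mm from the hinge axis and its top 3 mm above the hinge line. With the lid fastened the point is at x = -36, z = 35 to 36 mm of the box; resting on an unfastened catch it is 2 to 6 mm higher
- nose_b (a point): tip of the nose of box_b's sprung catch, an upright flap 20 mm wide at the middle of the box's -x side, its top 43 mm above the box's underside and ramped. Upright (at rest, and when fastened over the tongue) the point is at x = -33.7, z = 36 mm of the box; the passing tongue pushes it 3 mm outward. The lid behind it, x = -31 to -8 mm, is clear to press on
- box_c: snap-lid box, translucent body 64 x 56 x 32 mm (x, y, z), loose in a bay of the tray (rails 14 mm high, 9 mm of play each side); origin at the centre of its underside, z up. Springy seal in the rim, hinge along y at x = +34.5, z = 32 mm. Lid: stiff white plate 58 mm wide, 67 mm long from the hinge; shut, its top is 36 mm up. It stays at any angle it is left, to 2.0 rad (past upright)
- tongue_c (a point): tip of the tongue on the front edge of box_c's lid: 18 mm wide, its end 70.5 mm from the hinge axis and its top 3 mm above the hinge line. With the lid fastened the point is at x = -36, z = 35 to 36 mm of the box; resting on an unfastened catch it is 2 to 6 mm higher
- nose_c (a point): tip of the nose of box_c's sprung catch, an upright flap 20 mm wide at the middle of the box's -x side, its top 43 mm above the box's underside and ramped. Upright (at rest, and when fastened over the tongue) the point is at x = -33.7, z = 36 mm of the box; the passing tongue pushes it 3 mm outward. The lid behind it, x = -31 to -8 mm, is clear to press on
- box_d: snap-lid box, translucent body 64 x 56 x 32 mm (x, y, z), loose in a bay of the tray (rails 14 mm high, 9 mm of play each side); origin at the centre of its underside, z up. Springy seal in the rim, hinge along y at x = +34.5, z = 32 mm. Lid: stiff white plate 58 mm wide, 67 mm long from the hinge; shut, its top is 36 mm up. It stays at any angle it is left, to 2.0 rad (past upright)
- tongue_d (a point): tip of the tongue on the front edge of box_d's lid: 18 mm wide, its end 70.5 mm from the hinge axis and its top 3 mm above the hinge line. With the lid fastened the point is at x = -36, z = 35 to 36 mm of the box; resting on an unfastened catch it is 2 to 6 mm higher
- nose_d (a point): tip of the nose of box_d's sprung catch, an upright flap 20 mm wide at the middle of the box's -x side, its top 43 mm above the box's underside and ramped. Upright (at rest, and when fastened over the tongue) the point is at x = -33.7, z = 36 mm of the box; the passing tongue pushes it 3 mm outward. The lid behind it, x = -31 to -8 mm, is clear to press on
- jar: white screw-cap jar, 46 mm across, 84 mm tall, on the bench beside the shaker; origin at the centre of its underside; not part of the work
- petri: round petri dish with lid, 72 mm across, 14 mm high, on the bench beside the shaker; origin at the centre of its underside; not part of the work
Mind the look-alikes: they are no part of the job. Leave any black look-alike of the box_c alone.

How it is judged:
At the end, for the whole second after the job is handed in: On all four boxes the lid lies flat (tongue no more than 37 mm above the box's underside) and the catch has sprung back over the tongue (nose within 1.5 mm of its rest position); all four boxes stand level (within 0.08 rad) and at rest, within 20 mm of where they stood (z of tongue_a in the frame of box_a below 0.037 m and x of nose_a in the frame of box_a above -0.0352 m and angle between each of box_a, box_b, box_c, box_d's own z axis and vertical below 0.08 rad and distance of each of box_a, box_b, box_c, box_d from where it was at the start of the episode below 0.02 m and linear speed of each of box_a, box_b, box_c, box_d below 0.02 m/s and z of tongue_b in the frame of box_b below 0.037 m and x of nose_b in the frame of box_b above -0.0352 m and z of tongue_c in the frame of box_c below 0.037 m and x of nose_c in the frame of box_c above -0.0352 m and z of tongue_d in the frame of box_d below 0.037 m and x of nose_d in the frame of box_d above -0.0352 m); the robot touches nothing.
It fails at once if a box or its lid is pressed with more than 30 N (contact force between the fingers and box_a above 30 N or contact force between the fingers and box_b above 30 N or contact force between the fingers and box_c above 30 N or contact force between the fingers and box_d above 30 N).
It fails at once if a box is tipped over or lifted out (angle between any of box_a, box_b, box_c, box_d's own z axis and vertical above 0.4 rad or distance of any of box_a, box_b, box_c, box_d from where it was at the start of the episode above 0.04 m).
It fails at once if the jar or the petri dish is disturbed (distance of any of jar, petri from where it was at the start of the episode above 0.02 m or angle between jar's own z axis and vertical above 0.3 rad).
It also fails if it takes over 64 s, if anything falls off the work surface, if the arm or the gripper's body presses on something with over 40 N, if the wrist force passes 120 N, or if a joint passes its speed limit or range.

ROBOT

A 6-joint arm with a two-finger parallel gripper is mounted at the origin on a cart in front of the work surface, level with it; the furniture and walls round the work are solid. World frame = base frame: x ahead of the robot, y to its left, z up, the work surface at z = 0. Lengths are in m, angles in rad, forces in N, time in s.
With the tool pointing down it reaches from about 0.3 to 0.775 m from the base axis. Payload 14.6 kg.
Tool frame: the origin (TCP) lies on the centre line of the jaws, within the pads' length; the fingertips stand 17 mm ahead of it and the grasp point (between the pads) lies 2 mm behind it; z points along the fingers, y is the line along which they close (so a half turn about z gives the same grasp; the last joint's range is limited). The gripper opens to 94 mm and grips with 3 to 60 N. Pads are 16 mm wide; open, the fingers measure 119 mm over their backs; the gripper's body (75 mm by 177 mm) begins 78 mm behind the grasp point.
Start: joints at [-1.388, 0.3, 1.521, -0, 1.321, -0.067], TCP at [0.136, -0.533, 0.222] pointing down, gripper open.
Joint ranges: [-3.03, 3.03], [-0.79, 2.21], [0.23, 2.52], [-1.04, 4.18], [0, 3.07], [-2.55, 2.55]. Speed limits (rad/s): [2.22, 2.22, 2.57, 3.14, 3.14, 3.14].

INTERFACE

Orientations are given as a rotation vector (axis times angle).
In Python, from bench import ctrl, imaging gives the robot as it stands. The module is installed in compiled form; this text tells all that it offers.
- The arm moves only by the tool arm_command, never from a script. Its argument "moves" is text: rows parted by semicolons, each of 7 numbers parted by spaces: the shift along the tool's x, y, z as a fraction of full scale, then the turn, a rotation vector about the tool's x, y, z as a fraction of full scale, then the closure, from 0 (fully open) to 1 (shut). A call has 1 to 8 rows; each row is the pose to reach, as a shift and turn from the pose commanded when the call began, along the tool's axes at that moment; what a row does not reach only later rows make up. Full scale, the value 1, is 0.3 m for a shift and 2 rad for a turn. A row lasts 1/10 s, in which the tool goes at most 50 mm and 8.59 degrees, less where a joint would pass 70% of its speed; a pose out of reach is approached as far as the arm can. A call with a number of a shift or a turn outside -1 to 1 is refused whole. A call with a gripper value outside its range is refused whole. The fingers move at their own pace and stop on an object; the grip force is fixed at half the most. Time passes only in rows, so rows that repeat a pose let the fingers close. It gives the time, the measured TCP pose, the force, the opening and the grip force at its end, in the units of the state.
- ctrl.state(): the state, without advancing time (a new reading comes with each control period).
- imaging.grab_frame(name): name is "scene" or "top" or "wrist"; returns a dict with "frame" (400x640x3 uint8, red, green, blue), "fx", "fy", "cx", "cy" (pixels), "k1" (the pictures are not rectified: a ray, as slopes to the right and down, at radius r is drawn at 1 + k1 r^2 times it, then the intrinsics apply), "R" (3x3) and "t" (3): a world point X has camera coordinates R X + t. Camera axes: x right, y down, z forward; pixel columns grow to the right and rows downward; lengths in m; the calibration is good to about 2 mm. A picture is of the moment at which its call begins. There is no depth.
- ctrl.hand_in(): hands the job in; it is judged then, once.
The state is a dict: "clock": time; "joint_positions": joint angles; "joint_velocities": joint speeds; "joint_efforts": joint torques, N m; "eef_pos": TCP position; "tool_rot": TCP orientation; "wrist_force": force on the tool from outside, world axes, zero at the start; "ft_torque": the same for the moment, N m; "grip_width": finger opening in m; "grip_force": force on a finger pad.
Only numpy, scipy, OpenCV 4.12 (cv2) and the standard library are available. Lean on these libraries where they do the work, as an engineer would, in place of code of your own. Each camera call takes 0.05 s, during which the arm holds its last target. There are 200 camera calls.

## Working session

There is one attempt and no reset: what is moved stays moved. The work goes in short steps, Python scripts to look and compute and a tool call to move; the robot and the scene stay as the last step left them, time stands still between calls to the robot, and variables do not carry over. Pictures are saved under pics/ and viewed, at most 10 in all, crops included, and the job is handed in when it is done.

Besides the shell and the picture viewer there is one more tool, called after "Request:" as name(argument=value, ...), one argument or row to a line, values as JSON. arm_command: Moves the arm, as the interface text tells. Shift numbers are shares of 0.3 m and turn numbers shares of 2 rad, none past 1 either way. Its arguments: {"type":"object","properties":{"moves":{"type":"string"}},"required":["moves"]}

```bash
mkdir -p pics; cat > h.py <<'E'
import numpy as np, cv2
from bench import ctrl, imaging
def grab(n,f=None):
    d=imaging.grab_frame(n)
    if f: cv2.imwrite('pics/'+f,d['frame'][:,:,::-1])
    return d
def ray(d,u,v):
    K=np.array([[d['fx'],0,d['cx']],[0,d['fy'],d['cy']],[0,0,1]])
    p=cv2.undistortPoints(np.array([[[u,v]]],float),K,np.array([d['k1'],0,0,0.]))[0,0]
    R=np.array(d['R']);t=np.array(d['t'])
    return -R.T@t, R.T@np.array([p[0],p[1],1])
def plane(d,u,v,z):
    o,r=ray(d,u,v); return o+r*(z-o[2])/r[2]
def two(a,p,b,q):
    o1,r1=ray(a,*p);o2,r2=ray(b,*q)
    s=np.linalg.lstsq(np.c_[r1,-r2],o2-o1,rcond=None)[0]
    x,y=o1+s[0]*r1,o2+s[1]*r2
    return (x+y)/2,np.linalg.norm(x-y)
def proj(d,X):
    K=np.array([[d['fx'],0,d['cx']],[0,d['fy'],d['cy']],[0,0,1]])
    return cv2.projectPoints(np.array(X,float).reshape(-1,1,3),cv2.Rodrigues(np.array(d['R']))[0],np.array(d['t']),K,np.array([d['k1'],0,0,0.]))[0][:,0]
E
python3 - <<'E'
from h import *
import pickle
D={}
for n in ('scene','top'):
    D[n]=grab(n,n+'0.png'); d=D[n]; print(n,d['fx'],d['k1'],-np.array(d['R']).T@d['t'])
pickle.dump(D,open('d0.pkl','wb'))
print(ctrl.state())
E
```

```text
scene 426.41012138182737 -0.041708899104602896 [-0.01426353  1.04172917  0.6298012 ]
top 487.1035914612671 0.05001492740264543 [0.37619118 0.13766443 1.21718131]
{'clock': 0.1, 'joint_positions': array([-1.38760726e+00,  3.00411141e-01,  1.52147731e+00, -1.49037949e-05,
        1.32069677e+00, -6.66325446e-02]), 'joint_velocities': array([-0.00075994, -0.00227312, -0.00314474, -0.00043386, -0.00073813,
       -0.00013239]), 'joint_efforts': array([ 8.85029931e-04, -5.32644796e+01, -3.53282976e+01,  7.09212665e-02,
        2.35120731e-02, -6.67363543e-05]), 'eef_pos': array([ 0.13591665, -0.53273399,  0.22196311]), 'tool_rot': array([-3.11613278e+00, -3.91281609e-01,  1.13416395e-04]), 'wrist_force': array([-1.15207759,  0.00636031, -0.05473213]), 'ft_torque': array([-0.03305721, -0.08502159, -0.01916871]), 'grip_force': 0.0, 'grip_width': 0.09384792557514882}
```

View pics/scene0.png

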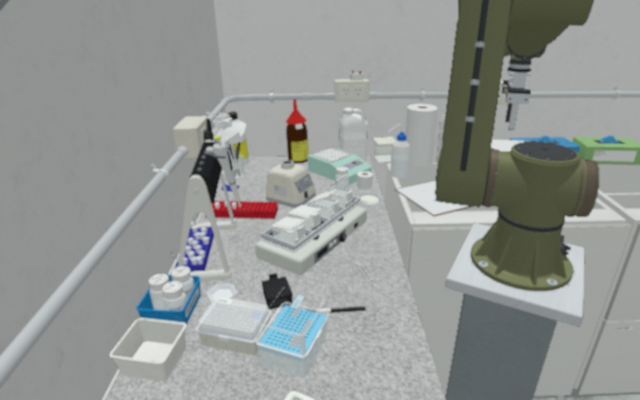

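View pics/top0.png

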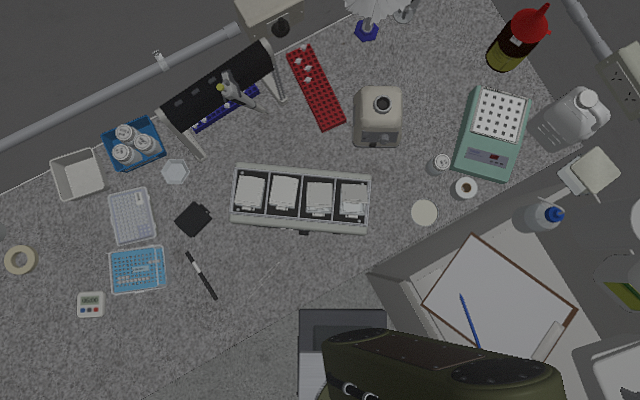

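The top view shows the shaker with four boxes at (250,192), (284,191), (319,196) and (352,200). The black look-alike is at (193,220), so I'll leave it alone. The petri dish is near (424,213) and the jars near (442,163) and (466,188). Next I'll enlarge the shaker.

```bash
python3 - <<'E'
from h import *
import pickle
D=pickle.load(open('d0.pkl','rb'))
a=D['top']['frame'][155:245,225:377]; b=D['scene']['frame'][165:270,250:380]
a=cv2.resize(a,None,fx=5,fy=5,interpolation=3)[:300+150,:760]; b=cv2.resize(b,None,fx=5.5,fy=5.5,interpolation=3)
cv2.imwrite('pics/c1.png',a[:,:,::-1]);cv2.imwrite('pics/c2.png',b[:,:,::-1])
t=D['top']
for p in [(233,164),(371,172),(369,235),(230,225)]: print(plane(t,*p,.06))
print(plane(t,193,220,.0),plane(t,424,213,.014),plane(t,466,188,.084),plane(t,442,163,.084))
E
```

```text
[0.59683467 0.32465337 0.06      ]
[ 0.5829078  -0.00759726  0.06      ]
[ 0.43105775 -0.00273085  0.06      ]
[0.45031575 0.32657753 0.06      ]
[0.46541014 0.42781022 0.        ] [ 0.48980166 -0.1452211   0.014     ] [ 0.54385404 -0.22858921  0.084     ] [ 0.60290673 -0.17313744  0.084     ]
```

View pics/c1.png

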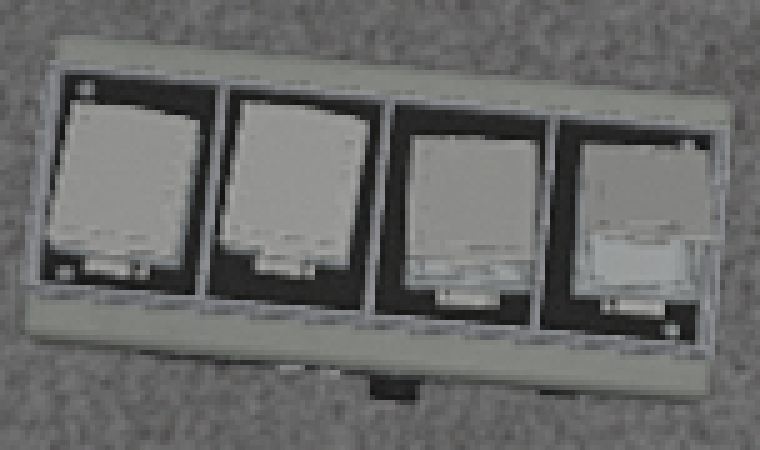

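View pics/c2.png

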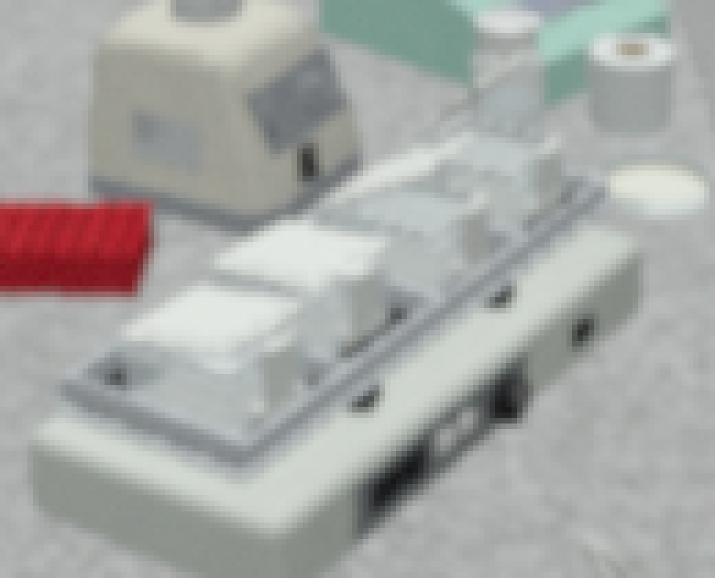

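The crops show the two left boxes with lids looking shut, lids at (125,180) and (295,180) in the first crop. The two right boxes have raised lids, with the body visible in front at (470,270) and (640,260). I'll move over the shaker for wrist views.

Request:
arm_command(
  moves="0.79 -0.99 -0.27 0 0 0 1;0.79 -0.99 -0.27 0 0 0 1;0.79 -0.99 -0.27 0 0 0 1;0.79 -0.99 -0.27 0 0 0 1;0.79 -0.99 -0.27 0 0 0 1;0.79 -0.99 -0.27 0 0 0 1;0.79 -0.99 -0.27 0 0 0 1;0.79 -0.99 -0.27 0 0 0 1",
)

```text
clock: 0.9
eef_pos: [0.2925, -0.1843, 0.3041]
tool_rot: [3.117, 0.392, 0.001]
wrist_force: [0.7, -1.1, 0.2]
grip_width: 0.033
grip_force: 0.0
```

Request:
arm_command(
  moves="0.79 -0.99 0 0 0 0.15 1;0.79 -0.99 0 0 0 0.15 1;0.79 -0.99 0 0 0 0.15 1;0.79 -0.99 0 0 0 0.15 1;0.79 -0.99 0 0 0 0.15 1;0.79 -0.99 0 0 0 0.15 1;0.79 -0.99 0 0 0 0.15 1;0.79 -0.99 0 0 0 0.15 1",
)

```text
clock: 1.7
eef_pos: [0.4465, 0.1572, 0.3033]
tool_rot: [3.141, -0.078, -0.0]
wrist_force: [0.7, 1.0, 0.6]
grip_width: 0.0001
grip_force: 0.0
```

```bash
python3 - <<'E'
from h import *
import pickle
d=grab('wrist','w1.png');pickle.dump(d,open('w1.pkl','wb'))
s=ctrl.state();print(s['clock'],s['eef_pos'],s['tool_rot'],s['joint_positions'],s['wrist_force'],s['ft_torque'])
print(-np.array(d['R']).T@d['t'],d['R'],d['fx'])
E
```

```text
1.75 [0.44799634 0.16183051 0.30221636] [-3.13972415e+00  7.44106020e-02  2.33112668e-03] [2.68999276e-01 8.15291681e-02 1.59554704e+00 1.38002192e-03
 1.46565342e+00 1.88704057e+00] [-0.06334844  3.89176001 -1.61446079] [ 0.09784805  0.02704223 -0.0131514 ]
[0.51977015 0.1538338  0.46443682] [[-4.88076045e-02 -9.98808148e-01 -3.19437193e-04]
 [-9.66870929e-01  4.71667323e-02  2.50870298e-01]
 [-2.50556231e-01  1.25532328e-02 -9.68020657e-01]] 353.1712620968955
```

View pics/w1.png

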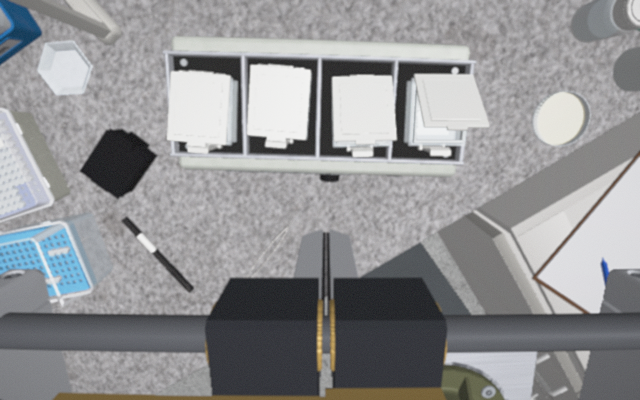

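The wrist view shows the rightmost box (450,100) with its lid clearly raised, and the other three at (200,105), (280,100) and (363,108) looking shut. I'll enlarge this to see the catches.

```bash
python3 - <<'E'
from h import *
import pickle
d=pickle.load(open('w1.pkl','rb'))
a=d['frame'][35:185,160:320];b=d['frame'][35:185,318:498]
o=np.vstack([cv2.resize(d['frame'][40:165,162:322],(768,600),interpolation=3)])
o=np.vstack([cv2.resize(d['frame'][50:165,162:322],(800,300*1),interpolation=3),cv2.resize(d['frame'][50:165,330:490],(800,300),interpolation=3)])
# keep aspect: 160x115 -> 417x300 each, side by side
o=np.hstack([cv2.resize(d['frame'][50:165,162:322],(400,288),interpolation=3),cv2.resize(d['frame'][50:165,330:490],(400,288),interpolation=3)])
o2=np.hstack([cv2.resize(d['frame'][130:165,170:310],(800,200),interpolation=3)]);o3=cv2.resize(d['frame'][130:165,330:470],(800,200),interpolation=3)
cv2.imwrite('pics/c3.png',np.vstack([o[:200*0+200],o2,o3])[:,:,::-1])
E
```

```text
(no output)
```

View pics/c3.png

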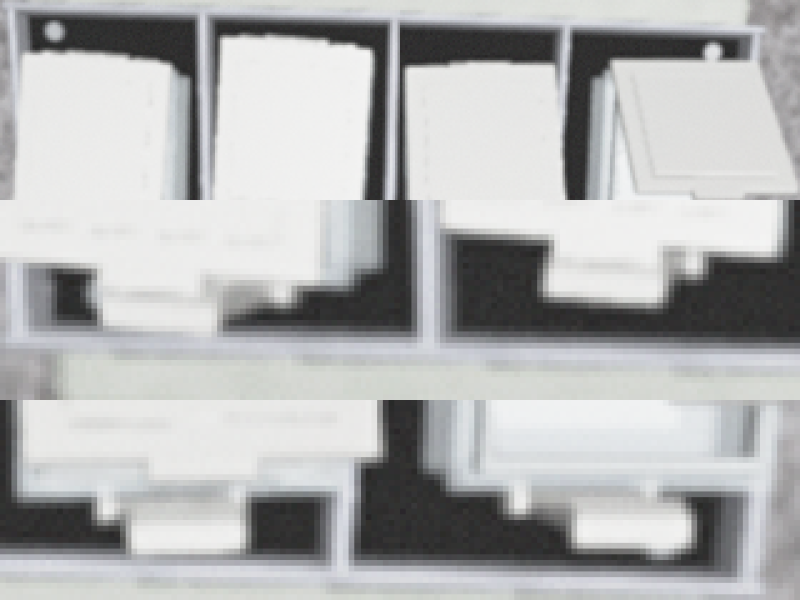

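Box 3's lid is slightly raised, with its tongue well behind the catch. Box 4's lid is up by about 60°. Boxes 1 and 2 have tongues at their catches, so either could be only looking shut. I'll press all four. Next I'll triangulate the catches.

```bash
python3 - <<'E'
from h import *
import pickle
w=pickle.load(open('w1.pkl','rb'));t=pickle.load(open('d0.pkl','rb'))['top']
W=[(197.8,152),(275.7,148),(362.6,156),(440.5,155.5)]; T=[(107,275),(285,274),(468,304),(638,312)]
for a,b in zip(W,T):
    b=(225+b[0]/5-.4,155+b[1]/5-.4); X,e=two(w,a,t,b)
    print('catch top',X.round(4),e.round(4),plane(w,*a,.115).round(4),plane(t,*b,.115).round(4))
L={'1':[(172,75),(228,78),(170,139),(225,141)]}
# tray outer corners in wrist (rail top z=.086)
for p in [(166,54),(475,63),(462,161),(175,155)]: print('tray',plane(w,*p,.086).round(4))
# lid front-edge corners: box1,2 approx z=.108; box4 lid back/front
B3=[(330+400/2.5*0+3,50)]
g=cv2.cvtColor(w['frame'],cv2.COLOR_RGB2GRAY)
m=(g>205).astype(np.uint8)[50:170,160:490]
for c in cv2.findContours(m,0,2)[0]:
    if cv2.contourArea(c)>150:
        r=cv2.minAreaRect(c);print(cv2.contourArea(c),[(q+[160,50]).round(0).tolist() for q in cv2.boxPoints(r)])
E
```

```text
catch top [0.4829 0.2838 0.1111] 0.0011 [0.4837 0.2828 0.115 ] [0.4821 0.2829 0.115 ]
catch top [0.4837 0.2034 0.1193] 0.0022 [0.4837 0.205  0.115 ] [0.4837 0.2026 0.115 ]
catch top [0.4714 0.1194 0.1133] 0.0001 [0.4716 0.1196 0.115 ] [0.4712 0.1194 0.115 ]
catch top [0.4686 0.0423 0.1155] 0.0002 [0.4684 0.0422 0.115 ] [0.4687 0.0421 0.115 ]
tray [0.581  0.3126 0.086 ]
tray [5.57e-01 3.00e-04 8.60e-02]
tray [0.4571 0.0093 0.086 ]
tray [0.4788 0.3187 0.086 ]
4174.5 [[410.0, 163.0], [410.0, 66.0], [488.0, 66.0], [488.0, 163.0]]
4297.5 [[245.0, 145.0], [251.0, 63.0], [311.0, 67.0], [305.0, 149.0]]
6235.5 [[182.0, 165.0], [185.0, 55.0], [457.0, 63.0], [454.0, 173.0]]
4457.5 [[166.0, 155.0], [166.0, 54.0], [231.0, 54.0], [231.0, 155.0]]
1583.5 [[213.0, 54.0], [213.0, 42.0], [474.0, 50.0], [474.0, 62.0]]
```

```bash
python3 - <<'E'
from h import *
import pickle
w=pickle.load(open('w1.pkl','rb'))
for n,p,z in [('1 front',(198,142.5),.110),('2 front',(277,137.2),.110),('1 back',(203,71),.108),('2 back',(281,66),.108),('3 back',(362,76),.108),('4 back',(442,75),.108)]: print(n,plane(w,*p,z).round(4))
# lid 3 and 4 front edges: points in wrist; assume plane normal to box y through box: find height where x/z on 67 mm circle about hinge
from scipy.optimize import brentq
yaw=-.05;ex=np.array([np.cos(yaw),np.sin(yaw),0])
for n,p,c in [('3',(364,141.5),(.4714,.1194)),('4',(458,126),(.4686,.0423))]:
    h=np.array([*c,.104])+ex*(.0345+.0375)
    f=lambda z:np.hypot((plane(w,*p,z)-h)@ex,z-.104)-.067
    for z0 in np.arange(.10,.18,.005):
        if f(z0)*f(z0+.005)<0:
            z=brentq(f,z0,z0+.005);X=plane(w,*p,z);print(n,X.round(4),'ang',np.degrees(np.arctan2(z-.104,-(X-h)@ex)).round(1))
E
```

```text
1 front [0.4926 0.2831 0.11  ]
2 front [0.4938 0.2036 0.11  ]
1 back [0.5601 0.2699 0.108 ]
2 back [0.5606 0.1946 0.108 ]
3 back [0.5477 0.1177 0.108 ]
4 back [0.5452 0.0407 0.108 ]
3 [0.4884 0.1207 0.1422] ang 34.8
4 [0.4993 0.0412 0.1568] ang 52.0
```

Measurements agree, with catch tops at z≈115 mm as expected. Box 1 and 2 lids lie near flat, while 3 is raised about 35° and 4 about 52°. I'll start by lowering lid 4.

Request:
arm_command(
  moves="0.25 0.39 0 0 0 0 1;0.25 0.39 0.1 0 0 0 1;0.25 0.39 0.3 0 0 0 1;0.25 0.39 0.37 0 0 0 1;0.25 0.39 0.37 0 0 0 1;0.25 0.39 0.37 0 0 0 1",
)

```text
clock: 2.35
eef_pos: [0.5151, 0.0344, 0.1928]
tool_rot: [-3.141, 0.08, 0.002]
wrist_force: [0.8, -0.3, -1.1]
grip_width: 0.0003
grip_force: 0.0
```

Request:
arm_command(
  moves="0 0 0.02 0 0 0 1;0 0 0.04 0 0 0 1;0 0 0.06 0 0 0 1;0 0 0.08 0 0 0 1;0 0 0.09 0 0 0 1;0 0 0.1 0 0 0 1;0 0 0.1 0 0 0 1",
)

```text
clock: 3.05
eef_pos: [0.5151, 0.0343, 0.1621]
tool_rot: [-3.141, 0.079, 0.001]
wrist_force: [0.1, -0.7, 0.3]
grip_width: 0.0003
grip_force: 0.0
```

Request:
arm_command(
  moves="0 0 0.015 0 0 0 1;0 0 0.03 0 0 0 1;0 0 0.045 0 0 0 1;0 0 0.06 0 0 0 1;0 0 0.06 0 0 0 1",
)

```text
clock: 3.55
eef_pos: [0.515, 0.0343, 0.1437]
tool_rot: [3.141, -0.079, -0.002]
wrist_force: [-0.9, -0.0, -0.4]
grip_width: 0.0005
grip_force: 0.0
```

```bash
python3 - <<'E'
from h import *
d=grab('wrist');cv2.imwrite('pics/w2.png',cv2.resize(d['frame'],(800,500),interpolation=3)[:,:,::-1])
s=ctrl.state();print(s['clock'],s['eef_pos'],s['wrist_force'])
E
```

```text
3.6 [0.51511567 0.03428757 0.14411977] [-0.16242923  0.1938369  -0.38257503]
```

View pics/w2.png

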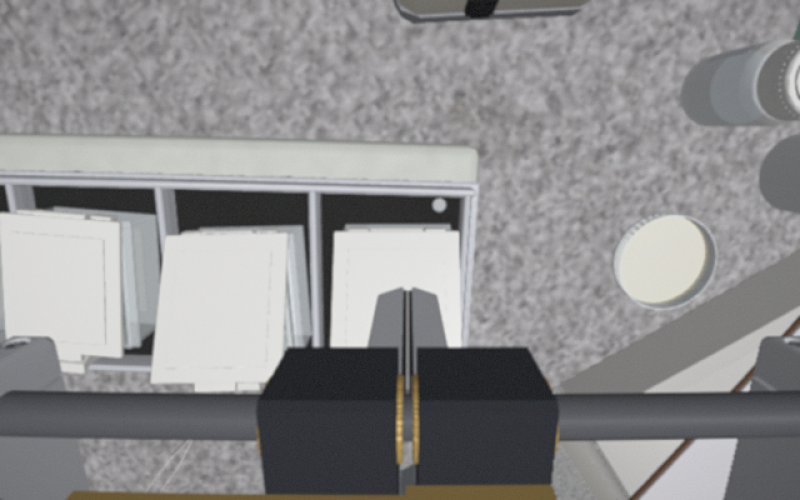

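The lid is following the finger down, with force about 0 N and lid 4 centred under the fingers at (396,290). Next is moving over the front edge and pressing.

Request:
arm_command(
  moves="0 0 -0.05 0 0 0 1;-0.04 -0.01 -0.05 0 0 0 1;-0.086 -0.02 -0.05 0 0 0 1;-0.086 -0.02 -0.03 0 0 0 1;-0.086 -0.02 0 0 0 0 1;-0.086 -0.02 0.02 0 0 0 1;-0.086 -0.02 0.03 0 0 0 1;-0.086 -0.02 0.03 0 0 0 1",
)

```text
clock: 4.4
eef_pos: [0.4898, 0.0415, 0.1347]
tool_rot: [3.141, -0.079, -0.002]
wrist_force: [-0.2, 1.1, 1.0]
grip_width: 0.0006
grip_force: 0.0
```

Request:
arm_command(
  moves="0 0 0.003 0 0 0 1;0 0 0.006 0 0 0 1;0 0 0.009 0 0 0 1;0 0 0.012 0 0 0 1;0 0 0.012 0 0 0 1",
)

```text
clock: 4.9
eef_pos: [0.4898, 0.0416, 0.1318]
tool_rot: [-3.141, 0.079, -0.0]
wrist_force: [0.4, 0.3, -0.1]
grip_width: 0.0003
grip_force: 0.0
```

Request:
arm_command(
  moves="0 0 0.003 0 0 0 1;0 0 0.006 0 0 0 1;0 0 0.008 0 0 0 1;0 0 0.008 0 0 0 1",
)

```text
clock: 5.3
eef_pos: [0.4898, 0.0415, 0.1295]
tool_rot: [3.14, -0.079, 0.0]
wrist_force: [-1.0, -1.5, 4.4]
grip_width: 0.0005
grip_force: 1.6
```

Request:
arm_command(
  moves="0 0 0.003 0 0 0 1;0 0 0.006 0 0 0 1;0 0 0.006 0 0 0 1",
)

```text
clock: 5.6
eef_pos: [0.4899, 0.0414, 0.1278]
tool_rot: [3.14, -0.079, 0.001]
wrist_force: [-1.9, -2.5, 5.6]
grip_width: 0.0004
grip_force: 3.0
```

Request:
arm_command(
  moves="0 0 0.003 0 0 0 1;0 0 0.006 0 0 0 1;0 0 0.006 0 0 0 1",
)

```text
clock: 5.9
eef_pos: [0.4898, 0.0414, 0.1261]
tool_rot: [3.14, -0.079, 0.0]
wrist_force: [-2.7, -2.3, 7.7]
grip_width: 0.0005
grip_force: 3.7
```

Request:
arm_command(
  moves="0 0 0.003 0 0 0 1;0 0 0.006 0 0 0 1;0 0 0.006 0 0 0 1",
)

```text
clock: 6.2
eef_pos: [0.4898, 0.0413, 0.1244]
tool_rot: [3.14, -0.079, 0.0]
wrist_force: [-4.3, -3.4, 9.4]
grip_width: 0.0004
grip_force: 4.7
```

~1 N/mm so far.

Request:
arm_command(
  moves="0 0 0.004 0 0 0 1;0 0 0.008 0 0 0 1;0 0 0.01 0 0 0 1;0 0 0.01 0 0 0 1",
)

```text
clock: 6.6
eef_pos: [0.4899, 0.0414, 0.1215]
tool_rot: [3.14, -0.079, 0.001]
wrist_force: [-3.9, -2.5, 9.3]
grip_width: 0.0005
grip_force: 4.9
```

Request:
arm_command(
  moves="0 0 0.004 0 0 0 1;0 0 0.008 0 0 0 1;0 0 0.01 0 0 0 1;0 0 0.01 0 0 0 1",
)

```text
clock: 7.0
eef_pos: [0.49, 0.0413, 0.1188]
tool_rot: [3.14, -0.079, 0.001]
wrist_force: [-4.6, -4.1, 12.3]
grip_width: 0.0003
grip_force: 6.7
```

Request:
arm_command(
  moves="0 0 0.004 0 0 0 1;0 0 0.008 0 0 0 1;0 0 0.01 0 0 0 1;0 0 0.01 0 0 0 1",
)

```text
clock: 7.4
eef_pos: [0.4901, 0.041, 0.1162]
tool_rot: [3.14, -0.079, 0.002]
wrist_force: [-7.7, -6.4, 18.8]
grip_width: 0.0003
grip_force: 9.5
```

Request:
arm_command(
  moves="0 0 0.004 0 0 0 1;0 0 0.008 0 0 0 1;0 0 0.008 0 0 0 1",
)

```text
clock: 7.7
eef_pos: [0.4901, 0.0407, 0.1141]
tool_rot: [3.139, -0.079, 0.002]
wrist_force: [-10.2, -9.2, 23.9]
grip_width: 0.0004
grip_force: 12.0
```

Total force is about 27.6 N, so that's enough. I'll back off and look.

Request:
arm_command(
  moves="0 0 -0.01 0 0 0 1;0 0 -0.02 0 0 0 1;0 0 -0.04 0 0 0 1;0 0 -0.08 0 0 0 1;-0.1 0 -0.15 0 0 0 1;-0.25 0 -0.15 0 0 0 1;-0.3 0 -0.15 0 0 0 1;-0.3 0 -0.15 0 0 0 1",
)

```text
clock: 8.5
eef_pos: [0.3988, 0.0463, 0.1583]
tool_rot: [-3.14, 0.078, -0.001]
wrist_force: [-0.1, -0.6, -0.1]
grip_width: 0.0005
grip_force: 0.0
```

```bash
python3 - <<'E'
from h import *
d=grab('wrist');
import pickle;pickle.dump(d,open('w3.pkl','wb'))
p=proj(d,[[.47,.042,.112],[.47,.119,.112],[.485,.204,.112]]).round();print(p)
s=ctrl.state();print(s['clock'],s['eef_pos'],s['wrist_force'])
u,v=p[0].astype(int)
c=d['frame'][max(v-75,0):v+50,u-130:u+75]
cv2.imwrite('pics/w3.png',cv2.resize(c,None,fx=3.9,fy=3.9,interpolation=3)[:,:,::-1]);print(c.shape)
E
```

```text
[[328. 112.]
 [194. 119.]
 [ 47. 101.]]
8.55 [0.40006363 0.04621118 0.15836237] [0.00996205 0.11594824 0.01662693]
(125, 205, 3)
```

View pics/w3.png

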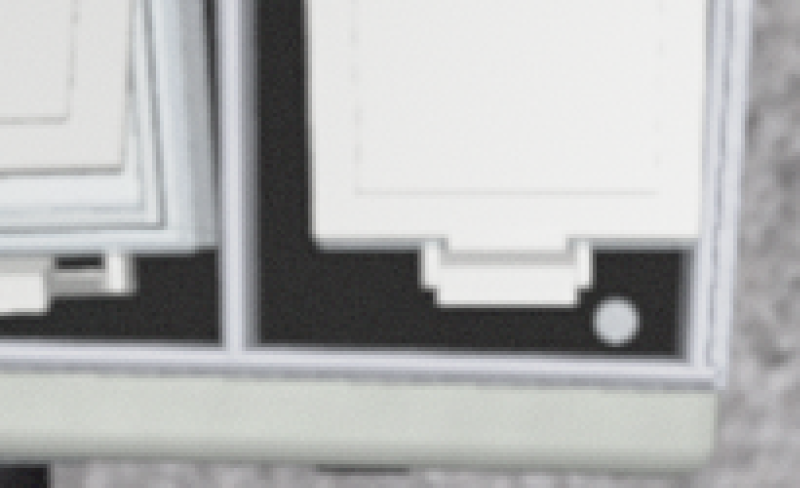

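Box 4 looks fastened: the tongue disappears under the catch (510,265) and the lid edge is level at (500,243). Next is box 3's lid.

Request:
arm_command(
  moves="0.05 -0.1 -0.1 0 0 0 1;0.2 -0.256 -0.1 0 0 0 1;0.363 -0.256 -0.1 0 0 0 1;0.363 -0.256 -0.08 0 0 0 1;0.363 -0.256 -0.04 0 0 0 1;0.363 -0.256 0 0 0 0 1;0.363 -0.256 0.03 0 0 0 1;0.363 -0.256 0.03 0 0 0 1",
)

```text
clock: 9.35
eef_pos: [0.5114, 0.117, 0.1474]
tool_rot: [3.14, -0.079, -0.003]
wrist_force: [-0.5, -0.2, 0.1]
grip_width: 0.0006
grip_force: 0.0
```

Request:
arm_command(
  moves="0 0 0.02 0 0 0 1;0 0 0.04 0 0 0 1;0 0 0.04 0 0 0 1;0 0 -0.01 0 0 0 1;-0.035 0 -0.01 0 0 0 1;-0.069 0 -0.01 0 0 0 1;-0.069 0 -0.01 0 0 0 1;-0.069 0 -0.01 0 0 0 1",
)

```text
clock: 10.15
eef_pos: [0.4915, 0.1184, 0.1515]
tool_rot: [3.141, -0.079, -0.0]
wrist_force: [-0.8, 0.4, -0.7]
grip_width: 0.0009
grip_force: 0.0
```

```bash
python3 - <<'E'
from h import *
s=ctrl.state();print(s['clock'],s['eef_pos'],s['wrist_force'])
E
```

```text
10.15 [0.49149246 0.11841428 0.15148378] [-0.81488723  0.39281433 -0.71813271]
```

Request:
arm_command(
  moves="0 0 0.02 0 0 0 1;0 0 0.04 0 0 0 1;0 0 0.055 0 0 0 1;0 0 0.062 0 0 0 1;0 0 0.066 0 0 0 1;0 0 0.07 0 0 0 1;0 0 0.07 0 0 0 1",
)

```text
clock: 10.85
eef_pos: [0.4919, 0.1183, 0.1308]
tool_rot: [3.141, -0.079, 0.0]
wrist_force: [-1.2, -1.1, 2.4]
grip_width: 0.0003
grip_force: 1.1
```

Request:
arm_command(
  moves="0 0 0.004 0 0 0 1;0 0 0.008 0 0 0 1;0 0 0.008 0 0 0 1",
)

```text
clock: 11.15
eef_pos: [0.4919, 0.1183, 0.1287]
tool_rot: [3.14, -0.079, 0.001]
wrist_force: [-4.0, -1.7, 8.5]
grip_width: 0.0003
grip_force: 4.1
```

Request:
arm_command(
  moves="0 0 0.004 0 0 0 1;-0.002 0 0.008 0 0 0 1;-0.002 0 0.008 0 0 0 1",
)

```text
clock: 11.45
eef_pos: [0.4917, 0.1183, 0.1268]
tool_rot: [3.141, -0.079, 0.003]
wrist_force: [-2.9, -3.2, 11.4]
grip_width: 0.0006
grip_force: 5.4
```

Request:
arm_command(
  moves="0 0 0.003 0 0 0 1;-0.002 0 0.006 0 0 0 1;-0.002 0 0.006 0 0 0 1",
)

```text
clock: 11.75
eef_pos: [0.4916, 0.1184, 0.1251]
tool_rot: [-3.14, 0.079, -0.005]
wrist_force: [0.3, -1.7, 8.6]
grip_width: 0.0003
grip_force: 4.3
```

Request:
arm_command(
  moves="0 0 0.003 0 0 0 1;-0.002 0 0.005 0 0 0 1;-0.002 0 0.005 0 0 0 1",
)

```text
clock: 12.05
eef_pos: [0.4915, 0.1183, 0.1242]
tool_rot: [-3.14, 0.079, -0.007]
wrist_force: [1.2, -3.0, 12.6]
grip_width: 0.0004
grip_force: 6.8
```

The force dropped from 11.4 to 8.6 N, which looks like the snap. I'll continue to bottoming.

Request:
arm_command(
  moves="0 0 0.003 0 0 0 1;0 0 0.005 0 0 0 1;0 0 0.005 0 0 0 1",
)

```text
clock: 12.35
eef_pos: [0.4915, 0.1184, 0.1228]
tool_rot: [-3.14, 0.079, -0.007]
wrist_force: [0.0, -2.6, 14.3]
grip_width: 0.0006
grip_force: 7.4
```

Request:
arm_command(
  moves="0 0 0.002 0 0 0 1;0 0 0.004 0 0 0 1;0 0 0.004 0 0 0 1",
)

```text
clock: 12.65
eef_pos: [0.4915, 0.1183, 0.1218]
tool_rot: [-3.141, 0.079, -0.007]
wrist_force: [-1.8, -4.9, 18.9]
grip_width: 0.0004
grip_force: 9.0
```

Request:
arm_command(
  moves="0 0 0.003 0 0 0 1;0 0 0.005 0 0 0 1;0 0 0.005 0 0 0 1",
)

```text
clock: 12.95
eef_pos: [0.4915, 0.1182, 0.1207]
tool_rot: [3.14, -0.079, 0.007]
wrist_force: [-4.2, -5.6, 23.7]
grip_width: 0.0002
grip_force: 12.0
```

Request:
arm_command(
  moves="0 0 -0.02 0 0 0 1;0 0 -0.06 0 0 0 1;0.01 -0.1 -0.1 0 0 0 1;0.034 -0.25 -0.1 0 0 0 1;0.034 -0.281 -0.1 0 0 0 1;0.034 -0.281 -0.07 0 0 0 1;0.034 -0.281 -0.05 0 0 0 1;0.034 -0.281 -0.05 0 0 0 1",
)

```text
clock: 13.75
eef_pos: [0.5038, 0.2009, 0.132]
tool_rot: [3.14, -0.08, -0.004]
wrist_force: [1.3, -0.3, 0.6]
grip_width: 0.0005
grip_force: 0.0
```

Request:
arm_command(
  moves="0 0 0.005 0 0 0 1;0 0 0.008 0 0 0 1;0 0 0.01 0 0 0 1;0 0 0.01 0 0 0 1",
)

```text
clock: 14.15
eef_pos: [0.5046, 0.2019, 0.1306]
tool_rot: [3.14, -0.079, 0.001]
wrist_force: [0.5, -1.3, 2.4]
grip_width: 0.0003
grip_force: 1.2
```

Request:
arm_command(
  moves="0 0 0.004 0 0 0 1;0 0 0.008 0 0 0 1;0 0 0.008 0 0 0 1",
)

```text
clock: 14.45
eef_pos: [0.5045, 0.2022, 0.1285]
tool_rot: [-3.14, 0.079, -0.001]
wrist_force: [-2.6, -1.9, 8.3]
grip_width: 0.0005
grip_force: 3.8
```

Same signature as box 3, so box 2 was a sham.

Request:
arm_command(
  moves="0 0 0.004 0 0 0 1;-0.002 0 0.008 0 0 0 1;-0.002 0 0.008 0 0 0 1",
)

```text
clock: 14.75
eef_pos: [0.5041, 0.2023, 0.126]
tool_rot: [-3.14, 0.079, -0.002]
wrist_force: [0.5, -0.9, 4.9]
grip_width: 0.0002
grip_force: 2.3
```

Request:
arm_command(
  moves="0 0 0.003 0 0 0 1;-0.002 0 0.005 0 0 0 1;-0.002 0 0.005 0 0 0 1",
)

```text
clock: 15.05
eef_pos: [0.5041, 0.2025, 0.1251]
tool_rot: [-3.14, 0.079, -0.004]
wrist_force: [0.7, -0.6, 10.2]
grip_width: 0.0006
grip_force: 5.0
```

Request:
arm_command(
  moves="0 0 0.003 0 0 0 1;-0.002 0 0.005 0 0 0 1;-0.002 0 0.005 0 0 0 1",
)

```text
clock: 15.35
eef_pos: [0.5039, 0.2026, 0.1241]
tool_rot: [-3.139, 0.079, -0.006]
wrist_force: [2.8, -1.0, 12.7]
grip_width: 0.0001
grip_force: 6.3
```

Request:
arm_command(
  moves="0 0 0.004 0 0 0 1;0 0 0.007 0 0 0 1;0 0 0.007 0 0 0 1",
)

```text
clock: 15.65
eef_pos: [0.5039, 0.2026, 0.1222]
tool_rot: [-3.139, 0.079, -0.006]
wrist_force: [-0.4, -1.1, 16.1]
grip_width: 0.0002
grip_force: 7.8
```

Request:
arm_command(
  moves="0 0 0.002 0 0 0 1;0 0 0.004 0 0 0 1;0 0 0.004 0 0 0 1",
)

```text
clock: 15.95
eef_pos: [0.504, 0.2028, 0.1214]
tool_rot: [-3.139, 0.079, -0.007]
wrist_force: [-1.7, -1.0, 20.0]
grip_width: 0.0003
grip_force: 9.9
```

Request:
arm_command(
  moves="0 0 0.002 0 0 0 1;0 0 0.004 0 0 0 1;0 0 0.004 0 0 0 1",
)

```text
clock: 16.25
eef_pos: [0.504, 0.203, 0.1207]
tool_rot: [-3.139, 0.079, -0.007]
wrist_force: [-3.6, -1.0, 24.4]
grip_width: 0.0001
grip_force: 12.3
```

Request:
arm_command(
  moves="0 0 -0.02 0 0 0 1;0 0 -0.06 0 0 0 1;-0.005 -0.1 -0.1 0 0 0 1;-0.01 -0.23 -0.1 0 0 0 1;-0.01 -0.26 -0.1 0 0 0 1;-0.01 -0.26 -0.07 0 0 0 1;-0.01 -0.26 -0.05 0 0 0 1;-0.01 -0.26 -0.05 0 0 0 1",
)

```text
clock: 17.05
eef_pos: [0.5032, 0.2791, 0.1317]
tool_rot: [3.14, -0.08, -0.003]
wrist_force: [0.2, -0.5, 0.7]
grip_width: 0.0005
grip_force: 0.0
```

Request:
arm_command(
  moves="0 0 0.005 0 0 0 1;0 0 0.008 0 0 0 1;0 0 0.01 0 0 0 1;0 0 0.01 0 0 0 1",
)

```text
clock: 17.45
eef_pos: [0.5038, 0.28, 0.1303]
tool_rot: [3.141, -0.079, 0.001]
wrist_force: [-0.3, -1.3, 2.5]
grip_width: 0.0007
grip_force: 1.1
```

Request:
arm_command(
  moves="0 0 0.004 0 0 0 1;0 0 0.008 0 0 0 1;0 0 0.008 0 0 0 1",
)

```text
clock: 17.75
eef_pos: [0.5038, 0.2805, 0.128]
tool_rot: [-3.14, 0.079, -0.001]
wrist_force: [-1.1, -1.6, 6.9]
grip_width: 0.0007
grip_force: 3.1
```

Request:
arm_command(
  moves="0 0 0.004 0 0 0 1;-0.002 0 0.008 0 0 0 1;-0.002 0 0.008 0 0 0 1",
)

```text
clock: 18.05
eef_pos: [0.5035, 0.2807, 0.126]
tool_rot: [-3.14, 0.079, -0.003]
wrist_force: [-0.5, -1.2, 9.3]
grip_width: 0.0005
grip_force: 4.1
```

Request:
arm_command(
  moves="0 0 0.004 0 0 0 1;-0.002 -0.001 0.008 0 0 0 1;-0.002 -0.001 0.008 0 0 0 1",
)

```text
clock: 18.35
eef_pos: [0.5033, 0.281, 0.124]
tool_rot: [-3.139, 0.079, -0.005]
wrist_force: [1.9, -1.6, 10.0]
grip_width: 0.0007
grip_force: 5.2
```

Request:
arm_command(
  moves="0 0 0.003 0 0 0 1;-0.002 -0.001 0.006 0 0 0 1;-0.002 -0.001 0.006 0 0 0 1",
)

```text
clock: 18.65
eef_pos: [0.5027, 0.2811, 0.122]
tool_rot: [-3.14, 0.079, -0.004]
wrist_force: [2.4, -2.5, 8.4]
grip_width: 0.0002
grip_force: 4.3
```

Request:
arm_command(
  moves="0 0 0.004 0 0 0 1;0 0 0.008 0 0 0 1;0 0 0.01 0 0 0 1;0 0 0.01 0 0 0 1",
)

```text
clock: 19.05
eef_pos: [0.5031, 0.2814, 0.1196]
tool_rot: [-3.139, 0.079, -0.006]
wrist_force: [1.5, -1.4, 13.1]
grip_width: 0.0007
grip_force: 6.4
```

Request:
arm_command(
  moves="0 0 0.003 0 0 0 1;0 0 0.006 0 0 0 1;0 0 0.006 0 0 0 1",
)

```text
clock: 19.35
eef_pos: [0.5031, 0.2816, 0.1181]
tool_rot: [-3.139, 0.079, -0.006]
wrist_force: [0.7, -0.9, 14.5]
grip_width: 0.0005
grip_force: 7.6
```

Request:
arm_command(
  moves="0 0 0.003 0 0 0 1;0 0 0.005 0 0 0 1;0 0 0.005 0 0 0 1",
)

```text
clock: 19.65
eef_pos: [0.5031, 0.2818, 0.1169]
tool_rot: [-3.138, 0.079, -0.007]
wrist_force: [-0.3, -0.1, 18.1]
grip_width: 0.0004
grip_force: 8.8
```

Request:
arm_command(
  moves="0 0 0.003 0 0 0 1;0 0 0.005 0 0 0 1;0 0 0.005 0 0 0 1",
)

```text
clock: 19.95
eef_pos: [0.5032, 0.282, 0.1158]
tool_rot: [-3.138, 0.079, -0.007]
wrist_force: [-1.3, 1.3, 20.9]
grip_width: 0.0007
grip_force: 10.2
```

Request:
arm_command(
  moves="0 0 0.002 0 0 0 1;0 0 0.003 0 0 0 1;0 0 0.003 0 0 0 1",
)

```text
clock: 20.25
eef_pos: [0.5032, 0.2821, 0.1151]
tool_rot: [-3.137, 0.078, -0.008]
wrist_force: [-2.5, 0.7, 22.6]
grip_width: 0.0006
grip_force: 10.9
```

Request:
arm_command(
  moves="0 0 0.002 0 0 0 1;0 0 0.002 0 0 0 1",
)

```text
clock: 20.45
eef_pos: [0.5031, 0.2822, 0.1146]
tool_rot: [-3.137, 0.078, -0.008]
wrist_force: [-1.8, 0.8, 23.5]
grip_width: 0.0006
grip_force: 11.5
```

Request:
arm_command(
  moves="0 0 -0.02 0 0 0 1;0 0 -0.06 0 0 0 1;-0.1 0 -0.15 0 0 0 1;-0.2 0.15 -0.2 0 0 0 1;-0.3 0.27 -0.2 0 0 0 1;-0.3 0.27 -0.2 0 0 0 1;-0.3 0.27 -0.2 0 0 0 1;-0.3 0.27 -0.2 0 0 0 1",
)

```text
clock: 21.25
eef_pos: [0.4086, 0.2052, 0.172]
tool_rot: [-3.14, 0.079, -0.001]
wrist_force: [0.5, 0.4, 0.5]
grip_width: 0.0006
grip_force: 0.0
```

```bash
python3 - <<'E'
from h import *
import pickle
d=grab('wrist');pickle.dump(d,open('w4.pkl','wb'))
p=proj(d,[[.485,.283,.112],[.485,.203,.112],[.472,.119,.112],[.47,.042,.112]]).round().astype(int);print(p.tolist(),ctrl.state()['eef_pos'],ctrl.state()['clock'])
cs=[cv2.resize(d['frame'][v-25:v+20,u-38:u+38],(400,236),interpolation=3) for u,v in p[:3]]
w=pickle.load(open('w3.pkl','rb'));u,v=328,112
cs.append(cv2.resize(w['frame'][v-25:v+20,u-38:u+38],(400,236),interpolation=3))
cv2.imwrite('pics/w4.png',np.vstack([np.hstack(cs[:2]),np.hstack(cs[2:])])[:,:,::-1])
E
```

```text
[[193, 110], [324, 103], [461, 118], [584, 116]] [0.4086008  0.2052908  0.17172977] 21.3
```

View pics/w4.png

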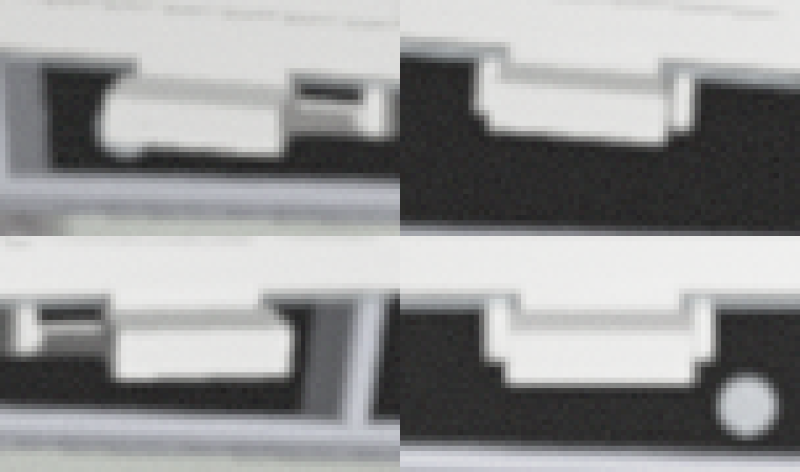

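All four catches look alike in this view. Each nose stands upright over its tongue, with grey inner faces at (200,90), (580,72), (190,318) and (600,322), and the lids lie flat. The dips in force agree. The arm is clear, so I'll hand in.

```bash
python3 -c "
from bench import ctrl
print(ctrl.hand_in())"
```

```text
the job is handed in; nothing more can be done
None
```

I pressed all four lids down until they bottomed out, and in the last pictures each catch stands over its tongue; force at the end of each move peaked at about 28 N, and I handed the job in after 21 s (no verdict came back).

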